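# Park the lathe's chuck key and shut the chuck guard

### The arm

A 6-joint arm with a two-finger parallel gripper is mounted at the origin on a cart in front of the work surface, level with it; the furniture and walls round the work are solid. World frame = base frame: x ahead of the robot, y to its left, z up, the work surface at z = 0. Lengths are in m, angles in rad, forces in N, time in s.
With the tool pointing down it reaches from about 0.375 to 0.9 m from the base axis. Payload 3.1 kg.
Tool frame: the origin (TCP) lies on the centre line of the jaws, within the pads' length; the fingertips stand 22 mm ahead of it and the grasp point (between the pads) lies 3 mm ahead of it; z points along the fingers, y is the line along which they close (so a half turn about z gives the same grasp; the last joint's range is limited). The gripper opens to 85 mm and grips with 20 to 120 N. Pads are 22 mm wide; open, the fingers measure 114 mm over their backs; the gripper's body (76 mm by 85 mm) begins 54 mm behind the grasp point. The pads swing forward as they close: fully open they stand 13 mm farther back than shut.
Start: joints at [0.971, 0.527, 1.433, -0, 1.181, -0.178], TCP at [0.256, 0.57, 0.253] pointing down, gripper open.
Joint ranges: [-3.08, 3.08], [-0.75, 2.2], [0.22, 2.44], [-1.43, 4.57], [0, 2.65], [-2.85, 2.85]. Speed limits (rad/s): [2.79, 2.79, 3.14, 3.14, 3.14, 3.14].

### API

Orientations are given as a unit quaternion [x, y, z, w].
In Python, from station import manip, vision, sign_off gives the robot as it stands (manip), with the cameras (vision) and the job as plain functions.
- The arm moves only by the tool drive_effector, called by a JSON object that holds its "api" and its "payload", one argument or row to a line. Schema: {"type":"object","properties":{"deltas":{"type":"string"},"grip_force":{"type":"number"},"only":{"type":"string"},"quiet":{"type":"boolean"},"lines":{"type":"string"}},"required":["deltas"],"additionalProperties":false}. deltas is a string of 1 to 20 rows, one to a line, with the numbers parted by commas; each row has 5 numbers: dx, dy, dz in normalised numbers (1 is 1000 mm), then a turn about the tool's z in normalised numbers (1 is 4 rad), then the opening from 0.0 (shut) to 1.0 (fully open); each row is the pose to reach, as a shift and turn from the pose commanded when the call began, along the tool's axes at that moment; what a row does not reach only later rows make up. A row lasts 1/10 s, in which the tool goes at most 0.05 m and 0.15 rad, less where a joint would pass 70% of its speed; a pose out of reach is approached as far as the arm can. The fingers move at their own pace and stop on an object; grip_force is the grip in N (left out, the last holds). Time passes only in rows, so rows that do not move let the fingers close. The tool returns the time, the measured TCP pose, the force, the opening and the grip force at its end. only (a regular expression) keeps the lines of the reply that match it, lines (a string "A,B") keeps lines A to B, and quiet returns only ok. A shift or turn number past 1, either way, is cut back to 1. Input that does not fit is refused with a message, and nothing moves.
- manip.sense(): the state, without advancing time (a new reading comes with each control period).
- vision.snapshot(name): name is "scene" or "top"; returns a dict with "pixels" (420x560x3 uint8, red, green, blue), "range_z" (420x560 float32, m along the optical axis (not along the pixel's ray), 0 where there is no reading), "fov_y" (degrees; the focal length in pixels is half the picture's height over the tangent of half this angle, whatever the lens; pixels are square), "cx", "cy" (the principal point, pixels), "R" (3x3) and "t" (3): a world point X has camera coordinates R X + t. Camera axes: x right, y down, z forward; pixel columns grow to the right and rows downward; lengths in m; the calibration is good to about 2 mm. A picture is of the moment at which its call begins.
- sign_off(): hands the job in; it is judged then, once.
The state is a dict: "t": time; "q": joint angles; "qd": joint speeds; "tau": joint torques, N m; "tcp_pos": TCP position; "tool_rot": TCP orientation; "force": force on the tool from outside, world axes, zero at the start; "ft_torque": the same for the moment, N m; "finger_gap": opening from 0.0 (shut) to 1.0 (fully open); "gripper_force": force on a finger pad.
Only numpy, scipy, OpenCV 4.12 (cv2) and the standard library are available. Lean on these libraries where they do the work, as an engineer would, in place of code of your own. Each camera call takes 0.05 s, during which the arm holds its last target. There are 200 camera calls.

### The job

Somebody left the T-handled chuck key standing in the chuck of the small bench lathe. Draw it up out of the chuck and hang it upright by its collar in the notch of the empty key stand, bringing it in from the open side of the notch and lowering it behind the lip, and let go of it; then slide the chuck guard fully shut against the headstock. Leave the spray can, the glue bottle and the tape measure that stand round the work where they are.

Things in the scene. Friction and masses are not known exactly. Their poses are not given: they have to be found in the camera images.
- lathe: Small bench lathe head, fixed, 100 mm deep (x) and 226 mm long (y). Origin: centre of its underside, on the bench; z up, y along the spindle; its place and yaw vary. Grey headstock, 90 mm deep, 130 mm high, at y = +42 to +112 mm; steel chuck, 82 mm in diameter, axis 74 mm up, at y = -12 to +42 mm; guard track from there to y = -111 mm.
- bore_mouth (a point): Centre of the mouth of the vertical round bore in the flat dark boss on top of the chuck, 115 mm above the bench. The bore is 22 mm wide and 26 mm deep. Axes as lathe.
- guard (a joint): How far the guard is open, in m: 0 = fully shut, over the chuck and against the headstock; grows as it slides along the lathe's -y, stop at 0.078. Starts 0.042 to 0.075 open. About 1.5 N of friction, no spring: it stays where it is left. The key standing in the bore would block it at about 0.03.
- guard_grip (a point): Point in the guard's grip, a black rib on its roof: 60 mm along the lathe's x, 14 mm thick along its y, 35 mm high. The point is mid-rib, 155 mm above the bench, 10 mm below the rib's top; the roof lies at 130 mm (frame 132.5 mm). Pinch across the 14 mm. The guard is a clear hood in an aluminium frame, 102 mm deep, 33 mm to either side of this point along y. Axes as lathe.
- key: Loose steel T-handled chuck key, 116 mm high, 0.18 to 0.35 kg, upright in the bore, head on its floor, bar within 0.8 rad of the lathe's x. Origin: underside of the head; z up, x along the cross bar. From below: round head 20 mm wide, to 26 mm; neck 11 mm wide, to 70; collar 28 mm wide, to 75; shank 15 mm wide, to 96; hub to 116 mm with cross bar 12 mm thick, 90 mm long.
- key_hub (a point): Centre of the key's hub block (26 mm along the key's x, 18 mm along its y, 20 mm high, flat sides), 106 mm above the key's origin: pinch it from above across its 18 mm. The cross bar sticks out of it along the key's x. Axes as key.
- key_collar (a point): Centre of the underside of the key's collar, 70 mm above the key's origin, 36 mm below key_hub. This face rests on the notched plate when the key is parked. Axes as key.
- key_stand: The empty key stand, dark steel, fixed. Origin: on the bench below its notch; z up. Foot 62 x 54 x 10 mm (x = -22 to +40 mm); column at the back (x = +24 to +34 mm, 44 mm wide); level notched plate 60 mm wide, x = -38 to +34 mm, 92 to 100 mm up. Its place and yaw vary, the notch opening roughly to the world's +y, up to 45 degrees either way; it changes places with small_stand.
- notch_seat (a point): Seat of the notch, on the plate's top, 100 mm up, where the centre of the collar's underside belongs (room along the notch: 5 mm before to 3 mm behind it). Axes as key_stand. The notch, 16 mm wide, is open to -x and ends 9 mm behind the seat. A lip 4 mm high crosses the plate on both sides of it, 19 to 24 mm before the seat.
- notch_mouth (a point): Middle of the notch's open end, at the plate's top, 38 mm before the seat; the first 12 mm of the notch are widened to 26 mm. The key comes in here along the stand's +x: neck in the notch, head (wider than the notch) below the plate, collar above the lip; then down. Axes as key_stand.
- small_stand: The other key stand, fixed: same foot, column and plate, but its notch is only 8 mm wide and a small key (50 mm cross bar along the stand's x, top 127 mm up) is fixed in it. Not for the big key: an obstacle. Origin: on the bench below its notch; axes and range of yaw as key_stand.
- spray_can: Bystander: loose upright spray can, 65 mm in diameter, 204 mm high, origin at the centre of its underside, z up. The three bystanders change places.
- glue_bottle: Bystander: loose upright white glue bottle, 60 mm in diameter, 178 mm high, origin at the centre of its underside, z up.
- tape_measure: Bystander: loose tape measure standing on its edge, 38 x 78 x 67 mm, origin at the centre of its underside, z up.

How it is judged:
On the way, in this order (a step that is already met when the one before it is completed fails the run):
1. the key is drawn right out of the bore, its head above the chuck, while the guard is still open (z of key in the frame of bore_mouth above 0.005 m and value of joint guard above 0.03 m), for 0.1 s.
2. the key hangs upright in the notch of the empty stand, its collar down on the plate behind the lip, let go (x of key_collar in the frame of notch_seat between -0.008 and 0.006 m and y of key_collar in the frame of notch_seat between -0.006 and 0.006 m and z of key_collar in the frame of notch_seat between -0.003 and 0.003 m and angle between key's own z axis and vertical below 0.1 rad and contact force between the fingers and key below 0.1 N and linear speed of key below 0.03 m/s), for 0.2 s.
3. the guard is fully shut (value of joint guard below 0.005 m), for 0.2 s.
At the end, for the whole second after the job is handed in: The key hangs at rest and untouched in the notch of the empty stand: centre of the collar's underside within 3 mm of the plate's height, -8 to +6 mm along and 6 mm across the notch from its seat, tilted less than 0.1 rad; the guard is within 5 mm of fully shut (all of step 2 and value of joint guard below 0.005 m).
It fails at once if the can is shifted by more than 30 mm or tipped (distance of spray_can from where it was at the start of the episode above 0.03 m or angle between spray_can's own z axis and vertical above 0.3 rad).
It fails at once if the bottle is shifted by more than 30 mm or tipped (distance of glue_bottle from where it was at the start of the episode above 0.03 m or angle between glue_bottle's own z axis and vertical above 0.3 rad).
It fails at once if the tape measure is shifted by more than 30 mm or tipped (distance of tape_measure from where it was at the start of the episode above 0.03 m or angle between tape_measure's own z axis and vertical above 0.3 rad).
It also fails if it takes over 56 s, if anything falls off the work surface, if the arm or the gripper's body presses on something with over 40 N, if the wrist force passes 120 N, or if a joint passes its speed limit or range.

## Working session

There is one attempt and no reset: what is moved stays moved. The work goes in short steps, Python scripts to look and compute and a tool call to move; the robot and the scene stay as the last step left them, time stands still between calls to the robot, and variables do not carry over. Pictures are saved under pics/ and viewed, at most 10 in all, crops included, and the job is handed in when it is done.

```bash
mkdir -p pics; ls
```

Create h.py:
```python
import numpy as np, cv2
from station import manip, vision, sign_off
def snap(n):
    s=vision.snapshot(n); s['f']=210/np.tan(np.radians(s['fov_y'])/2); return s
def cloud(s):
    z=s['range_z']; v,u=np.mgrid[:420,:560]
    c=np.stack([(u-s['cx'])*z/s['f'],(v-s['cy'])*z/s['f'],z],-1)
    w=(c-s['t'])@np.array(s['R']); w[z==0]=np.nan; return w
def save(s,p): cv2.imwrite('pics/'+p,s['pixels'][:,:,::-1])
```

Run:
```python
from h import *
import pickle
for n in('scene','top'):
    s=snap(n); save(s,n+'0.png'); pickle.dump(s,open(n+'.pkl','wb')); print(n,s['R'],s['t'],s['fov_y'],-np.array(s['R']).T@s['t'])
s=manip.sense();print({k:s[k] for k in('t','tcp_pos','tool_rot','finger_gap','force')})
```

```text
pics
station.py
scene [[ 0.79438913 -0.60719868  0.01599019]
 [-0.29631144 -0.41037159 -0.86243532]
 [ 0.5302315   0.68037117 -0.50591464]] [-0.56094161  0.15907057  0.85044302] 55.87205349766636 [ 0.04180867 -0.85394187  0.57640922]
top [[ 0.02576861 -0.99952743  0.01675988]
 [-0.9943959  -0.02734868 -0.10212172]
 [ 0.10253182 -0.01403442 -0.99463072]] [-0.27052622  0.48078905  0.94685428] 55.73027322128597 [ 0.38798306 -0.24396089  0.99540334]
{'t': 0.1, 'tcp_pos': array([0.25549693, 0.56974695, 0.25242213]), 'tool_rot': array([ 2.09313598e-01,  9.77848082e-01, -9.00835596e-04, -3.68466704e-04]), 'finger_gap': 1.0015786235409687, 'force': array([1.08669562, 0.05790243, 0.3717193 ])}
```

View pics/scene0.png

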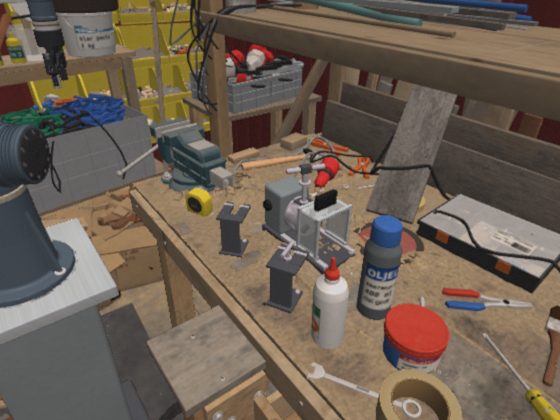

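View pics/top0.png

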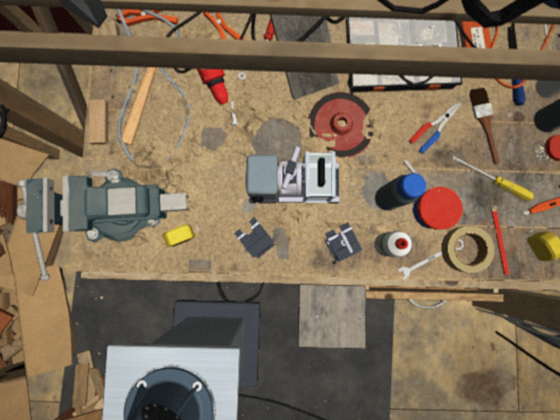

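The top view shows the lathe at about (290,175) with the headstock on the left (+y), and the key bar at about (293,158). The guard is at (320,175) with its black rib at (321,172). The empty stand is at (255,238), the small stand at (343,243), the can at (405,188), the bottle at (398,243) and the tape at (178,235).

Run:
```python
from h import *
import pickle
im=[]
for n,(a,b,c,d) in(('top',(130,270,160,440)),('scene',(150,320,180,390))):
    s=pickle.load(open(n+'.pkl','rb')); w=cloud(s)
    p=s['pixels'][a:b,c:d,::-1]; 
    cv2.imwrite(f'pics/{n}_crop.png',cv2.resize(p,None,fx=2.8 if n=='top' else 3.3,fy=2.8 if n=='top' else 3.3,interpolation=cv2.INTER_CUBIC))
    for nm,u,v in ([('head',262,175),('stand',255,238),('small',343,243),('rib',321,172),('bar',293,158),('glue',398,243),('can',412,182),('tape',178,235),('bench',220,210),('shelf',200,48),('drill',213,85)] if n=='top' else [('rib',327,200),('hub',306,170),('stand',235,213),('head',285,185)]):
        print(n,nm,np.round(w[v,u],3))
```

```text
top head [ 0.554 -0.208  0.131]
top stand [ 0.418 -0.191  0.009]
top small [ 0.409 -0.392  0.116]
top rib [ 0.557 -0.335  0.166]
top bar [ 0.578 -0.273  0.198]
top glue [ 0.411 -0.503  0.151]
top can [ 0.534 -0.516  0.202]
top tape [ 0.419 -0.015  0.065]
top bench [ 0.486 -0.101  0.005]
top shelf [ 0.676 -0.127  0.449]
top drill [ 0.792 -0.077  0.047]
scene rib [ 0.559 -0.344  0.151]
scene hub [ 0.556 -0.276  0.195]
scene stand [ 0.485 -0.083  0.011]
scene head [ 0.551 -0.211  0.131]
```

View pics/top_crop.png

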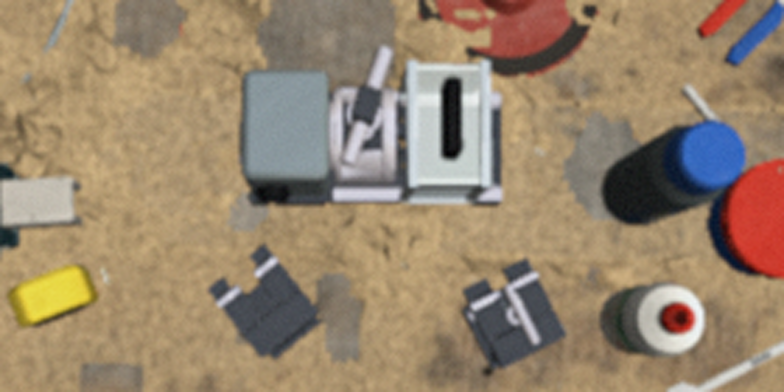

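View pics/scene_crop.png

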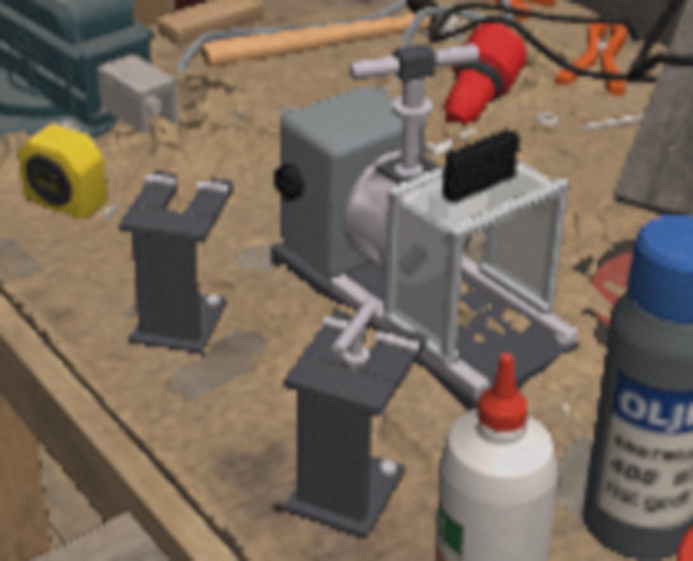

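The crops confirm the layout. The empty stand's notch opens up and to the left in the top view, towards world +y and +x. The small stand holds the small key, and the T key is upright with its bar tilted about 15-20° from the lathe's x axis. Next I'll fit the shapes from depth.

Create fit.py:
```python
from h import *
import pickle
S={n:pickle.load(open(n+'.pkl','rb')) for n in('scene','top')}
W={n:cloud(S[n]) for n in S}
def box(w,lo,hi):
    m=np.all((w>lo)&(w<hi),-1); return m
def rect(name,lo,hi):
    for n in ('top','scene'):
        m=box(W[n],lo,hi); p=W[n][m]
        if len(p)<8: print(name,n,len(p)); continue
        q=np.float32(p[:,:2]*1000); r=cv2.minAreaRect(q)
        print(name,n,len(p),'rect',np.round(r[0],1),np.round(r[1],1),round(r[2],1),'z',np.round(np.percentile(p[:,2],[5,50,95])*1000,1),'mean',np.round(q.mean(0),1))
if __name__=='__main__':
    rect('head',(.45,-.27,.122),(.65,-.14,.14))
    rect('plate',(.35,-.3,.085),(.48,-.12,.115))
    rect('small',(.33,-.46,.085),(.48,-.33,.107))
    rect('rib',(.5,-.4,.152),(.62,-.305,.18))
    rect('bar',(.5,-.34,.186),(.64,-.2,.215))
    rect('roof',(.48,-.42,.122),(.64,-.29,.142))
    rect('can',(.46,-.58,.19),(.6,-.45,.22))
    rect('glue',(.36,-.58,.10),(.46,-.45,.19))
    rect('tape',(.36,-.09,.05),(.47,.05,.075))
```

```bash
python3 fit.py
```

```text
head top 1219 rect [ 556.2 -205.8] [88.6 66.9] 1.7 z [125.7 129.7 132.4] mean [ 555.1 -206.2]
head scene 548 rect [ 557.2 -222.1] [87.8 95.4] 0.1 z [123.5 130.  131.6] mean [ 548.3 -213.7]
plate top 683 rect [ 416.9 -191.7] [71.9 59.9] 40.3 z [ 97.4 100.2 103.9] mean [ 414.1 -194.5]
plate scene 532 rect [ 418.5 -193.3] [75.8 60.7] 39.9 z [ 88.8 100.1 103.2] mean [ 411.2 -201.9]
small top 718 rect [ 412.6 -394.8] [71.5 60.2] 27.8 z [ 97.2 100.2 103.9] mean [ 411.2 -394.4]
small scene 840 rect [ 414.2 -396.6] [74.5 60.4] 29.2 z [ 88.8 100.1 104. ] mean [ 406.7 -403.5]
rib top 192 rect [ 558.9 -335.2] [58.3 12.9] 1.3 z [159.5 164.4 166.8] mean [ 558.6 -335. ]
rib scene 197 rect [ 560.6 -337.9] [58.8 16. ] 1.2 z [153.  162.3 166.1] mean [ 557.8 -340.8]
bar top 296 rect [ 557.7 -268. ] [17.8 89.1] 73.5 z [195.7 201.1 206.3] mean [ 556.8 -267.8]
bar scene 271 rect [ 558.9 -271.1] [17.2 89.2] 68.4 z [189.9 198.5 205.6] mean [ 556.6 -272.5]
roof top 1105 rect [ 559.4 -335.3] [101.7  65. ] 1.3 z [127.8 130.8 134.4] mean [ 558.2 -334.9]
roof scene 706 rect [ 561.2 -337.6] [101.9  68.2] 1.3 z [125.3 130.7 138.1] mean [ 549.5 -346.1]
can top 521 rect [ 528.3 -519.1] [50.2 50.7] 27.7 z [196.3 202.9 205.7] mean [ 527.6 -517.4]
can scene 548 rect [ 528.2 -521.2] [47.9 50.9] 4.9 z [191.9 202.7 204.3] mean [ 523.4 -525.5]
glue top 594 rect [ 410.3 -510.9] [58.  54.5] 1.1 z [109.  126.6 157.1] mean [ 409.9 -506.4]
glue scene 1146 rect [ 408.4 -518.7] [50.9 59.2] 42.0 z [103.5 126.  159.9] mean [ 402.8 -524.1]
tape top 443 rect [4.349e+02 3.000e-01] [78.4 65.9] 26.3 z [52.9 64.4 69. ] mean [419.2  -9.5]
tape scene 314 rect [436.7  -0.9] [84. 65.] 30.2 z [51.4 62.8 70.5] mean [426.7  -8.2]
```

Create calc.py:
```python
from h import *
from scipy.spatial.transform import Rotation as Ro
def tool():
    s=manip.sense(); return np.array(s['tcp_pos']),Ro.from_quat(s['tool_rot']).as_matrix(),s
def to(target,yang=None):
    """shift in tool axes to target; turn so tool y lies along yang (deg, mod 180)"""
    p,R,s=tool(); d=R.T@(np.array(target)-p); ya=np.degrees(np.arctan2(R[1,1],R[0,1]))
    print('t',s['t'],'tcp',np.round(p,4),'yaw_y',round(ya,1),'tilt',round(np.degrees(np.arccos(-R[2,2])),2),'shift',np.round(d,4),'F',np.round(s['force'],1))
    if yang is not None: print('turn',round(-np.radians((yang-ya+90)%180-90),3))
```

Run:
```python
from fit import *
w=W['top']
p=w[box(w,(.5,-.34,.19),(.64,-.2,.215))]; q=p[:,:2]
c=q.mean(0); e=np.linalg.svd(q-c)[2]; a=e[0]; print('bar pca',c,np.degrees(np.arctan2(a[1],a[0]))); t=(q-c)@a; print(t.min(),t.max())
u=(q-c)@e[1]; print('ends', c+a*(t.min()+t.max())/2, [round(u[(t>x-.01)&(t<x+.01)].mean()*1e3,1) for x in(-.03,-.015,0,.015,.03)])
p=w[box(w,(.38,-.26,.186),(.64,-.2,.215))]
# hub: higher top z>0.2
p=w[box(w,(.5,-.34,.2025),(.64,-.2,.215))]; print('hub',p.mean(0),len(p))
# lip of plate
p=w[box(w,(.36,-.25,.1025),(.47,-.14,.115))]; print('lip',p.mean(0),len(p), cv2.minAreaRect(np.float32(p[:,:2]*1000)))
# path heights
o=np.array([.256,.57]);g=np.array([.557,-.268])
for n in W:
    v=W[n].reshape(-1,3); v=v[np.isfinite(v[:,0])]; d=(g-o)/np.linalg.norm(g-o); r=v[:,:2]-o; l=r@d; x=np.abs(r[:,0]*d[1]-r[:,1]*d[0])
    for a in np.arange(0.1,.9,.1):
        m=(x<.09)&(l>a)&(l<a+.1); print(n,round(a,1),round(np.percentile(v[m,2],99.5),3) if m.sum()>5 else None,end=' ')
print(); print(np.round([w[r,290] for r in(30,36,60,66)],3))
import calc; calc.to((.4,.1,.27)); calc.to((.557,-.268,.27),72.5)
```

```text
bar pca [ 0.55681138 -0.26778038] 163.00635467926878
-0.045556133098900456 0.04357718824606921
ends [ 0.55775765 -0.26806956] [np.float64(0.2), np.float64(-0.1), np.float64(-0.1), np.float64(-0.2), np.float64(-0.0)]
hub [ 0.55716256 -0.26770247  0.20459008] 108
lip [ 0.4190123  -0.19019676  0.10384843] 91 ((417.1011962890625, -192.71218872070312), (69.51713562011719, 58.91250228881836), 40.93791198730469)
scene 0.1 -0.788 scene 0.2 0.073 scene 0.3 0.165 scene 0.4 0.167 scene 0.5 0.149 scene 0.6 0.114 scene 0.7 0.13 scene 0.8 0.205 top 0.1 -0.787 top 0.2 0.067 top 0.3 0.166 top 0.4 0.168 top 0.5 0.15 top 0.6 0.111 top 0.7 0.13 top 0.8 0.206 
[[ 0.898 -0.262  0.123]
 [ 0.888 -0.263  0.114]
 [ 0.667 -0.257  0.438]
 [ 0.667 -0.257  0.42 ]]
t 0.1 tcp [0.2555 0.5697 0.2524] yaw_y 65.8 tilt 0.11 shift [-0.3241 -0.3695 -0.017 ] F [1.1 0.1 0.4]
t 0.1 tcp [0.2555 0.5697 0.2524] yaw_y 65.8 tilt 0.11 shift [-0.618  -0.641  -0.0166] F [1.1 0.1 0.4]
turn -0.116
```

The rows are not in the units I measure in: turns go in shares of 4 rad. I convert before sending: -0.125 rad is -0.0313.

{"api": "drive_effector", "payload": {
  "deltas": "-0.16,-0.16,-0.017,0,0.6\n-0.31,-0.32,-0.017,-0.015,0.6\n-0.46,-0.48,-0.017,-0.0313,0.6\n-0.618,-0.641,-0.017,-0.0313,0.6\n-0.618,-0.641,-0.017,-0.0313,0.6\n-0.618,-0.641,-0.017,-0.0313,0.6\n-0.618,-0.641,-0.017,-0.0313,0.6\n-0.618,-0.641,-0.017,-0.0313,0.6\n-0.618,-0.641,-0.017,-0.0313,0.6\n-0.618,-0.641,-0.017,-0.0313,0.6\n-0.618,-0.641,-0.017,-0.0313,0.6\n-0.618,-0.641,-0.017,-0.0313,0.6\n-0.618,-0.641,-0.017,-0.0313,0.6\n-0.618,-0.641,-0.017,-0.0313,0.6\n-0.618,-0.641,-0.017,-0.0313,0.6\n-0.618,-0.641,-0.017,-0.0313,0.6\n-0.618,-0.641,-0.017,-0.0313,0.6\n-0.618,-0.641,-0.017,-0.0313,0.6\n-0.618,-0.641,-0.017,-0.0313,0.6\n-0.618,-0.641,-0.017,-0.0313,0.6",
  "grip_force": 20
}}

```text
t: 2.1
tcp_pos: [0.5567, -0.2681, 0.2693]
tool_rot: [0.149, 0.989, 0.001, -0.001]
force: [-0.3, 0.7, -0.9]
finger_gap: 0.599
gripper_force: 0.0
```

```bash
python3 -c "
import calc; calc.to((.557,-.268,.198),73)"
```

```text
t 2.1 tcp [ 0.5567 -0.2681  0.2693] yaw_y 72.9 tilt 0.13 shift [-0.0004  0.0001  0.0713] F [-0.3  0.7 -0.9]
turn -0.002
```

{"api": "drive_effector", "payload": {
  "deltas": "0,0,0.03,0,0.6\n0,0,0.055,0,0.6\n0,0,0.071,0,0.6\n0,0,0.071,0,0.6\n0,0,0.071,0,0\n0,0,0.071,0,0\n0,0,0.071,0,0\n0,0,0.071,0,0\n0,0,0.071,0,0\n0,0,0.071,0,0\n0,0,0.071,0,0\n0,0,0.071,0,0",
  "grip_force": 60
}}

```text
t: 3.3
tcp_pos: [0.558, -0.268, 0.2009]
tool_rot: [0.148, 0.989, -0.0, 0.001]
force: [0.2, 1.2, 5.9]
finger_gap: 0.204
gripper_force: 60.0
```

```bash
python3 -c "
import calc; calc.to((.557,-.268,.198),73)
s=calc.snap('scene');calc.cv2.imwrite('pics/g1.png',calc.cv2.resize(s['pixels'][130:260,240:380,::-1],None,fx=4,fy=4))"
```

```text
t 3.3 tcp [ 0.558  -0.268   0.2009] yaw_y 73.0 tilt 0.16 shift [ 0.0009 -0.0003  0.0029] F [0.2 1.2 5.9]
turn -0.0
```

View pics/g1.png

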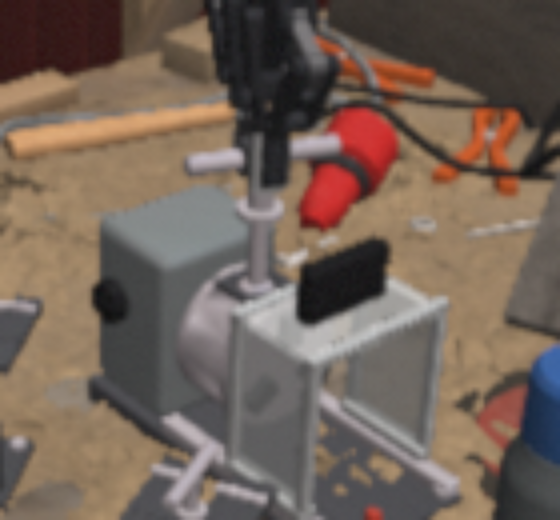

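The fingers straddle the hub at (265,150) in the crop, with the bar sticking out both sides and the key upright. The opening of 0.204 is about 17–18 mm, so it holds the hub. Lifting straight up.

{"api": "drive_effector", "payload": {
  "deltas": "0,0,-0.01,0,0\n0,0,-0.03,0,0\n0,0,-0.05,0,0\n0,0,-0.07,0,0\n0,0,-0.07,0,0\n0,0,-0.07,0,0\n0,0,-0.07,0,0",
  "grip_force": 60
}}

```text
t: 4.05
tcp_pos: [0.5563, -0.267, 0.2678]
tool_rot: [0.148, 0.989, 0.001, -0.001]
force: [-0.1, -1.7, -2.5]
finger_gap: 0.201
gripper_force: 59.0
```

```bash
python3 -c "
import calc; calc.to((.472,-.145,.27),73)"
```

```text
t 4.05 tcp [ 0.5563 -0.267   0.2678] yaw_y 73.0 tilt 0.19 shift [ 0.1163  0.092  -0.0017] F [-0.1 -1.7 -2.5]
turn -0.0
```

{"api": "drive_effector", "payload": {
  "deltas": "0.04,0.03,0,0,0\n0.08,0.06,0,0,0\n0.116,0.092,0,0,0\n0.116,0.092,0,0,0\n0.116,0.092,0.04,0,0\n0.116,0.092,0.08,0,0\n0.116,0.092,0.112,0,0\n0.116,0.092,0.112,0,0\n0.116,0.092,0.112,0,0\n0.116,0.092,0.112,0,0",
  "grip_force": 60
}}

```text
t: 5.05
tcp_pos: [0.4744, -0.1464, 0.1585]
tool_rot: [0.148, 0.989, -0.001, 0.001]
force: [0.5, 0.4, -1.4]
finger_gap: 0.199
gripper_force: 59.1
```

Create meas.py:
```python
from fit import *
import calc
def bar(lo=(.3,-.3,.135),hi=(.6,-.05,.165)):
  p,R,s=calc.tool(); out=[]
  for n in('top','scene'):
    S=snap(n); w=cloud(S); m=box(w,lo,hi); px=S['pixels'].astype(int)
    q=w[m]; c=px[m]; d=q[:,:2]-p[:2]; a=R[:2,0]; b=R[:2,1]  # tool x ~ bar
    u=d@a; v=d@b; k=(np.abs(v)<.012)&(np.abs(u)<.055)&(np.abs(u)>.024)&(c.min(1)>90)
    print(n,k.sum(),'u',np.round([u[k].min(),u[k].max()],4),'v+',np.round(np.median(v[k&(u>0)]),4),'v-',np.round(np.median(v[k&(u<0)]),4),'z',np.round([np.median(q[k&(u>0),2]),np.median(q[k&(u<0),2])],4))
    save(S,'m_%s.png'%n); pickle.dump(S,open('m_%s.pkl'%n,'wb'))
```

```bash
python3 -c "
import meas; meas.calc.to((.4154,-.193,.155),73); meas.bar()"
```

```text
t 5.05 tcp [ 0.4744 -0.1464  0.1585] yaw_y 73.0 tilt 0.16 shift [ 0.0428 -0.0618  0.0034] F [ 0.5  0.4 -1.4]
turn -0.0Traceback (most recent call last):
  File "<string>", line 2, in <module>
    import meas; meas.calc.to((.4154,-.193,.155),73); meas.bar()
                                                      ~~~~~~~~^^
  File "meas.py", line 9, in bar
    print(n,k.sum(),'u',np.round([u[k].min(),u[k].max()],4),'v+',np.round(np.median(v[k&(u>0)]),4),'v-',np.round(np.median(v[k&(u<0)]),4),'z',np.round([np.median(q[k&(u>0),2]),np.median(q[k&(u<0),2])],4))
                                  ~~~~~~~~^^
    return umr_minimum(a, axis, None, out, keepdims, initial, where)
ValueError: zero-size array to reduction operation minimum which has no identity
```

```bash
sed -i "s/('top','scene'):\n    S=/X/; s/    print(n,k.sum()/    save(S,'m_%s.png'%n); pickle.dump(S,open('m_%s.pkl'%n,'wb'))\n    if k.sum()<5: print(n,k.sum()); continue\n&/" meas.py
python3 -c "
import meas; meas.calc.to((.4154,-.193,.155),73); meas.bar()
from h import *
a=cv2.imread('pics/m_top.png')[150:290,190:350]; b=cv2.imread('pics/m_scene.png')[130:270,190:350]
cv2.imwrite('pics/m1.png',cv2.resize(np.vstack([a,b]),None,fx=2.14,fy=2.14,interpolation=cv2.INTER_CUBIC))"
```

```text
t 5.1 tcp [ 0.4745 -0.1465  0.1588] yaw_y 73.0 tilt 0.21 shift [ 0.0429 -0.0617  0.0037] F [ 0.3 -0.2 -1.8]
turn -0.0
top 0
scene 92 u [-0.0468  0.0419] v+ -0.0037 v- -0.0038 z [0.1559 0.1558]
```

View pics/m1.png

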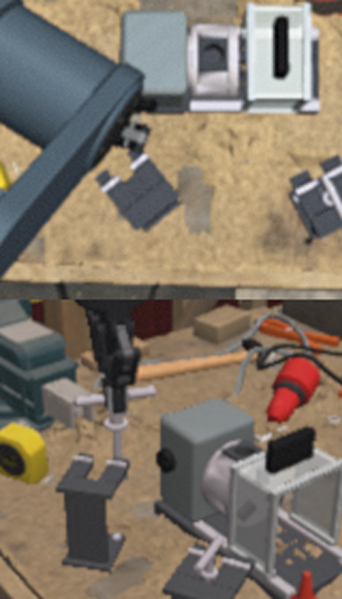

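The held key is upright. Its head is below plate level and its collar above the lip (scene half: key at (117,430), notch opening facing it). Both cameras put the key within about 1 mm of the TCP axis. Next I line up 50 mm before the seat.

```bash
python3 -c "
import calc; calc.to((.4535,-.1609,.1555),73); calc.to((.4155,-.1933,.1555))"
```

```text
t 5.2 tcp [ 0.4742 -0.1463  0.1588] yaw_y 73.0 tilt 0.2 shift [ 0.0155 -0.02    0.0033] F [-0.2  0.6 -2.4]
turn 0.0
t 5.2 tcp [ 0.4742 -0.1463  0.1588] yaw_y 73.0 tilt 0.2 shift [ 0.0424 -0.0621  0.0032] F [-0.2  0.6 -2.4]
```

{"api": "drive_effector", "payload": {
  "deltas": "0.008,-0.01,0.002,0,0\n0.0155,-0.02,0.003,0,0\n0.0155,-0.02,0.003,0,0\n0.0155,-0.02,0.003,0,0\n0.0155,-0.02,0.003,0,0",
  "grip_force": 60
}}

```text
t: 5.7
tcp_pos: [0.4527, -0.1606, 0.1544]
tool_rot: [0.148, 0.989, -0.0, 0.0]
force: [-0.1, 0.6, -2.3]
finger_gap: 0.201
gripper_force: 59.2
```

```bash
python3 -c "
import calc; calc.to((.4155,-.1933,.1555),73)
import meas; meas.bar()"
```

```text
t 5.7 tcp [ 0.4527 -0.1606  0.1544] yaw_y 73.0 tilt 0.03 shift [ 0.0259 -0.0422 -0.0011] F [-0.1  0.6 -2.3]
turn -0.001
top 0
scene 94 u [-0.0469  0.0418] v+ -0.0038 v- -0.0043 z [0.1517 0.1519]
```

{"api": "drive_effector", "payload": {
  "deltas": "0.005,-0.008,0,0,0\n0.01,-0.016,0,0,0\n0.0145,-0.0235,0,0,0\n0.0145,-0.0235,0,0,0\n0.0145,-0.0235,0,0,0",
  "grip_force": 60
}}

```text
t: 6.3
tcp_pos: [0.4316, -0.1789, 0.1543]
tool_rot: [0.148, 0.989, 0.0, 0.0]
force: [-0.8, 0.4, -3.2]
finger_gap: 0.199
gripper_force: 59.2
```

```bash
python3 -c "
import calc; calc.to((.4155,-.1933,.1555),73)"
```

```text
t 6.3 tcp [ 0.4316 -0.1789  0.1543] yaw_y 72.9 tilt 0.01 shift [ 0.0111 -0.0185 -0.0012] F [-0.8  0.4 -3.2]
turn -0.001
```

{"api": "drive_effector", "payload": {
  "deltas": "0.004,-0.007,0,0,0\n0.008,-0.014,0,0,0\n0.011,-0.0185,0,0,0\n0.011,-0.0185,0,0,0\n0.011,-0.0185,0,0,0",
  "grip_force": 60
}}

```text
t: 6.8
tcp_pos: [0.4158, -0.1932, 0.1543]
tool_rot: [0.148, 0.989, 0.0, 0.0]
force: [0.7, -0.3, -2.0]
finger_gap: 0.201
gripper_force: 59.2
```

Run:
```python
import calc; calc.to((.4155,-.1933,.1425),73)
from h import *
s=snap('scene');cv2.imwrite('pics/m2.png',cv2.resize(s['pixels'][150:270,180:320,::-1],None,fx=4.5,fy=4.5,interpolation=cv2.INTER_CUBIC))
```

```text
t 6.8 tcp [ 0.4158 -0.1932  0.1543] yaw_y 73.0 tilt 0.01 shift [ 0.0002 -0.0002  0.0118] F [ 0.7 -0.3 -2. ]
turn -0.001
```

View pics/m2.png

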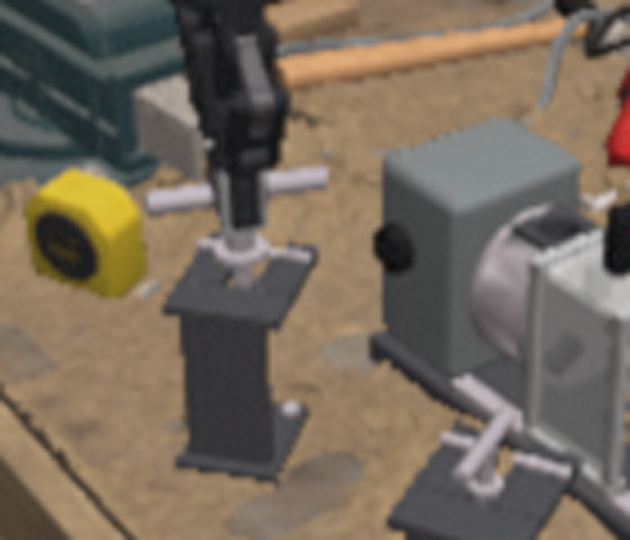

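The neck is in the notch at (243,275), and the collar sits above the plate behind the lip. Lowering.

{"api": "drive_effector", "payload": {
  "deltas": "0,0,0.004,0,0\n0,0,0.008,0,0\n0,0,0.011,0,0\n0,0,0.011,0,0\n0,0,0.011,0,0\n0,0,0.011,0,0",
  "grip_force": 60
}}

```text
t: 7.45
tcp_pos: [0.416, -0.193, 0.1433]
tool_rot: [0.148, 0.989, -0.0, 0.0]
force: [-0.0, 0.3, -2.7]
finger_gap: 0.197
gripper_force: 59.2
```

{"api": "drive_effector", "payload": {
  "deltas": "0,0,0.001,0,0\n0,0,0.002,0,0\n0,0,0.002,0,0\n0,0,0.002,0,0"
}}

```text
t: 7.85
tcp_pos: [0.416, -0.1931, 0.1419]
tool_rot: [0.148, 0.989, -0.0, 0.0]
force: [-0.1, 0.6, 5.6]
finger_gap: 0.195
gripper_force: 60.1
```

{"api": "drive_effector", "payload": {
  "deltas": "0,0,0,0,0.25\n0,0,0,0,0.35\n0,0,0,0,0.5\n0,0,0,0,0.5\n0,0,0,0,0.5\n0,0,-0.04,0,0.5\n0,0,-0.08,0,0.5\n0,0,-0.12,0,0.5\n0,0,-0.12,0,0.5\n0,0,-0.12,0,0.5"
}}

```text
t: 8.85
tcp_pos: [0.4161, -0.1931, 0.2621]
tool_rot: [0.148, 0.989, -0.001, 0.001]
force: [-0.5, 0.5, -0.2]
finger_gap: 0.5
gripper_force: 0.0
```

Run:
```python
import calc; calc.to((.556,-.335,.27),91.4)
from fit import *
for n in W:
    s=snap(n); save(s,'r_%s.png'%n); W[n]=cloud(s)
rect('bar',(.34,-.28,.125),(.5,-.1,.15)); rect('hub',(.34,-.28,.1385),(.5,-.1,.16)); rect('roof',(.48,-.42,.122),(.64,-.29,.142)); rect('rib',(.5,-.4,.152),(.62,-.305,.18))
a=cv2.imread('pics/r_scene.png')[150:270,180:320]
cv2.imwrite('pics/r1.png',cv2.resize(a,None,fx=4.5,fy=4.5,interpolation=cv2.INTER_CUBIC))
```

```text
t 8.85 tcp [ 0.4161 -0.1931  0.2621] yaw_y 73.0 tilt 0.14 shift [-0.1753 -0.0947 -0.0074] F [-0.5  0.5 -0.2]
turn -0.321
bar top 0
bar scene 290 rect [ 418.1 -196. ] [17.5 89.6] 69.0 z [130.5 139.9 146.5] mean [ 415.8 -198.1]
hub top 0
hub scene 167 rect [ 417.5 -195.9] [17.5 88. ] 68.3 z [139.  142.4 146.9] mean [ 416.2 -196.9]
roof top 1107 rect [ 559.  -335.5] [100.8  65.1] 1.2 z [127.9 130.9 134.8] mean [ 558.3 -334.8]
roof scene 701 rect [ 561.8 -336.9] [104.3  68.3] 1.4 z [125.4 130.7 138.6] mean [ 549.8 -346.3]
rib top 192 rect [ 558.9 -335.2] [58.5 12.9] 1.1 z [160.1 164.5 167.3] mean [ 558.5 -334.9]
rib scene 193 rect [ 560.5 -338.1] [59.7 15.2] 1.0 z [153.3 162.  165.9] mean [ 557.3 -340.6]
```

View pics/r1.png

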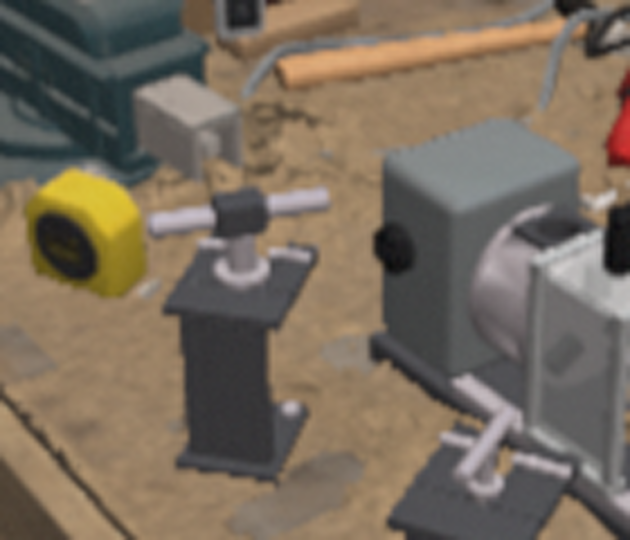

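The key hangs upright and free, with the collar down behind the lip at (242,265). The bar top at 147 mm matches 100+46 mm. Now the guard grip at about (0.559, -0.335).

Scaled: -0.321 rad is -0.0803.

{"api": "drive_effector", "payload": {
  "deltas": "-0.045,-0.025,-0.007,-0.025,0.5\n-0.09,-0.05,-0.007,-0.05,0.5\n-0.135,-0.075,-0.007,-0.0803,0.5\n-0.178,-0.0938,-0.007,-0.0803,0.5\n-0.178,-0.0938,-0.007,-0.0803,0.5\n-0.178,-0.0938,-0.007,-0.0803,0.5\n-0.178,-0.0938,-0.007,-0.0803,0.5\n-0.178,-0.0938,-0.007,-0.0803,0.5"
}}

```text
t: 9.75
tcp_pos: [0.5575, -0.3334, 0.2677]
tool_rot: [-0.012, 1.0, 0.001, -0.001]
force: [-0.4, -0.1, 1.6]
finger_gap: 0.5
gripper_force: 0.0
```

```bash
python3 -c "
import calc; calc.to((.559,-.335,.162),91.4)"
```

```text
t 9.75 tcp [ 0.5575 -0.3334  0.2677] yaw_y 91.4 tilt 0.15 shift [-0.0017 -0.0019  0.1057] F [-0.4 -0.1  1.6]
turn 0.0
```

{"api": "drive_effector", "payload": {
  "deltas": "-0.001,-0.0015,0.04,0,0.5\n-0.001,-0.0015,0.08,0,0.5\n-0.001,-0.0015,0.1,0,0.5\n-0.001,-0.0015,0.104,0,0.5\n-0.001,-0.0015,0.104,0,0.5\n-0.001,-0.0015,0.104,0,0\n-0.001,-0.0015,0.104,0,0\n-0.001,-0.0015,0.104,0,0\n-0.001,-0.0015,0.104,0,0\n-0.001,-0.0015,0.104,0,0\n-0.001,-0.0015,0.104,0,0\n-0.001,-0.0015,0.104,0,0",
  "grip_force": 30
}}

```text
t: 10.95
tcp_pos: [0.5606, -0.3368, 0.1665]
tool_rot: [-0.012, 1.0, -0.001, 0.001]
force: [-0.0, 0.7, 7.0]
finger_gap: 0.155
gripper_force: 31.5
```

{"api": "drive_effector", "payload": {
  "deltas": "0,0.008,0,0,0\n0,0.016,0,0,0\n0,0.024,0,0,0\n0,0.032,0,0,0\n0,0.04,0,0,0\n0,0.048,0,0,0\n0,0.054,0,0,0\n0,0.058,0,0,0\n0,0.058,0,0,0\n0,0.058,0,0,0\n0,0.058,0,0,0"
}}

```text
t: 12.05
tcp_pos: [0.5589, -0.2786, 0.1665]
tool_rot: [-0.012, 1.0, -0.001, 0.001]
force: [-2.4, 1.6, 7.2]
finger_gap: 0.157
gripper_force: 31.6
```

{"api": "drive_effector", "payload": {
  "deltas": "0,0.002,0,0,0\n0,0.004,0,0,0\n0,0.006,0,0,0\n0,0.007,0,0,0\n0,0.007,0,0,0\n0,0.007,0,0,0"
}}

```text
t: 12.65
tcp_pos: [0.5588, -0.2741, 0.1665]
tool_rot: [-0.012, 1.0, -0.003, 0.001]
force: [-2.3, -3.9, 5.7]
finger_gap: 0.155
gripper_force: 31.4
```

The guard met its stop after about 62.7 mm of travel, against an expected 61.5 mm. Releasing, lifting and verifying.

{"api": "drive_effector", "payload": {
  "deltas": "0,0,0,0,0.3\n0,-0.002,0,0,0.4\n0,-0.002,0,0,0.5\n0,-0.002,0,0,0.5\n0,-0.002,0,0,0.5\n0,-0.002,-0.04,0,0.5\n0,-0.002,-0.08,0,0.5\n0,-0.002,-0.11,0,0.5\n0,-0.002,-0.11,0,0.5\n0,-0.002,-0.11,0,0.5"
}}

```text
t: 13.65
tcp_pos: [0.5582, -0.2731, 0.2749]
tool_rot: [-0.012, 1.0, -0.0, 0.001]
force: [0.2, -0.3, -0.9]
finger_gap: 0.498
gripper_force: 0.0
```

Run:
```python
from fit import *
for n in W:
    s=snap(n); save(s,'e_%s.png'%n); W[n]=cloud(s)
rect('roof',(.48,-.36,.122),(.64,-.235,.142)); rect('rib',(.5,-.34,.152),(.62,-.245,.18)); rect('bar',(.34,-.28,.125),(.5,-.1,.15));rect('can',(.46,-.58,.19),(.6,-.45,.22));rect('glue',(.36,-.58,.10),(.46,-.45,.19))
a=cv2.imread('pics/e_scene.png')[140:330,180:420]
cv2.imwrite('pics/e1.png',cv2.resize(a,None,fx=3,fy=3,interpolation=cv2.INTER_CUBIC))
```

```text
roof top 303 rect [ 546.6 -270.9] [100.   49.2] 61.1 z [126.6 130.9 134.5] mean [ 548.9 -263.6]
roof scene 642 rect [ 559.2 -272. ] [101.8  75. ] 1.1 z [125.2 130.7 138.4] mean [ 547.9 -283.5]
rib top 17 rect [ 564.7 -269.9] [10.6  6.3] 2.3 z [156.1 163.9 166.2] mean [ 564.9 -269.1]
rib scene 182 rect [ 558.7 -276.8] [58.5 15.6] 2.0 z [152.8 161.9 165.9] mean [ 556.4 -279.1]
bar top 122 rect [ 394.8 -185.4] [17.8 43.5] 69.1 z [137.2 141.9 147.4] mean [ 395.3 -186.7]
bar scene 289 rect [ 417.9 -195.9] [17.1 89.6] 73.5 z [130.8 139.8 146.6] mean [ 415.9 -198.1]
can top 521 rect [ 528.5 -518.8] [50.2 50.6] 54.7 z [196.3 202.9 205.7] mean [ 527.5 -517.3]
can scene 548 rect [ 528.4 -523. ] [48.7 47.5] 1.0 z [191.6 202.8 204.2] mean [ 523.3 -525.9]
glue top 596 rect [ 410.4 -510.8] [54.8 58.1] 88.6 z [108.5 126.6 154.9] mean [ 410.1 -506.5]
glue scene 1143 rect [ 408.2 -519.2] [50.4 59. ] 46.8 z [104.1 126.1 159.9] mean [ 403.  -523.7]
```

View pics/e1.png

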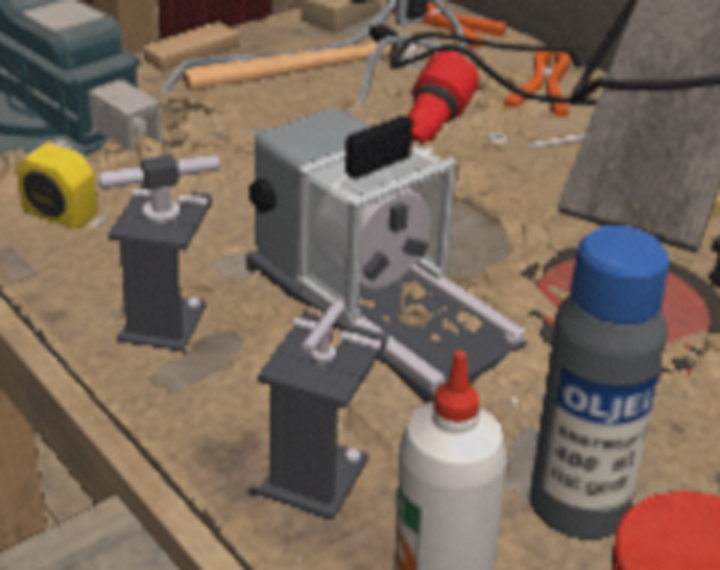

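The guard sits flush against the headstock at (305,165). The key is still hanging upright in the empty stand, and the bystanders have not moved.

```bash
python3 -c "
from station import manip, vision, sign_off; print(sign_off())"
```

```text
the job is handed in; nothing more can be done
None
```

The chuck key now hangs free and upright in the empty stand's notch, the guard is shut against the headstock, the can, bottle and tape measure were left where they stood, and the job was handed in at about 14 s; the hand-in returned no verdict.

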